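# Confirm the picked goods at the packing bench

## Robot

A 6-joint arm with a two-finger parallel gripper is mounted at the origin on a cart in front of the work surface, level with it; the furniture and walls round the work are solid. World frame = base frame: x ahead of the robot, y to its left, z up, the work surface at z = 0. Lengths are in m, angles in rad, forces in N, time in s.
With the tool pointing down it reaches from about 0.3 to 1 m from the base axis. Payload 5.1 kg.
Tool frame: the origin (TCP) lies midway between the tips of the shut fingers; the grasp point (between the pads) lies 19 mm behind it; z points along the fingers, y is the line along which they close (so a half turn about z gives the same grasp; the last joint's range is limited). The gripper opens to 95 mm and grips with 3 to 60 N. Pads are 20 mm wide; open, the fingers measure 119 mm over their backs; the gripper's body (75 mm by 180 mm) begins 59 mm behind the grasp point.
Start: joints at [-1.227, 0.124, 1.65, -0, 1.367, -0.083], TCP at [0.269, -0.592, 0.215] pointing down, gripper open.
Joint ranges: [-2.61, 2.61], [-1.02, 2.33], [0.03, 2.71], [-1.35, 4.49], [0.32, 2.68], [-2.91, 2.91]. Speed limits (rad/s): [2.57, 2.57, 3.14, 3.14, 3.14, 3.14].

## Interface

Orientations are given as a 3x3 rotation matrix whose columns are the frame's x, y, z axes.
In Python, from station import manip gives the robot as it stands. The module is installed in compiled form; this text tells all that it offers.
- The arm moves only by the tool drive_tool, never from a script. Its arguments are lists of equal length, an entry for each row: "slide": the shift along the tool's x, y, z in cm, a list of three; "turn": the turn about the tool's z in degrees; "hand": the finger opening in cm, from 0 to 9.51. In form: {"slide": [[dx, dy, dz], ...], "turn": [turn, ...], "hand": [hand, ...]}. A call has 1 to 10 rows; each row shifts and turns the commanded pose from where the row before left it, along the tool's axes as they then stand; what a row does not reach is not made up. A row lasts 1/12 s, in which the tool goes at most 41.7 mm and 7.16 degrees, less where a joint would pass 70% of its speed; a pose out of reach is approached as far as the arm can. A call is refused whole if a number of a shift passes 4.17 or a number of a turn 7.16, either way. A call with a gripper value outside its range is refused whole. The fingers move at their own pace and stop on an object; "newtons" is the grip in N (left out, the last holds). Time passes only in rows, so rows that do not move let the fingers close. It gives the time, the measured TCP pose, the force, the opening and the grip force at its end, in the units of the state.
- manip.read_state(): the state, without advancing time (a new reading comes with each control period).
- manip.camera(name): name is "side" or "top"; returns the picture (420x560x3 uint8, red, green, blue); there is no depth.
- manip.camera_info(name): a dict with "fx", "fy", "cx", "cy" (pixels), "dist" ([k1, k2, p1, p2, k3] as OpenCV has them; the pictures are not rectified), "R" (3x3) and "t" (3): a world point X has camera coordinates R X + t. Camera axes: x right, y down, z forward; pixel columns grow to the right and rows downward; lengths in m; the calibration is good to about 2 mm. A picture is of the moment at which its call begins. camera_info takes no time and is no camera call.
- manip.sign_off(): hands the job in; it is judged then, once.
Trained networks look in the newest picture that a camera, given by its name, has taken for a name from the list of things; names that differ only in an ending like _2 or _b are one class to them, and where a whole thing is asked for, a point or a joint stands for the part that bears it (a point fixed in the world has none). Each returns a list of dicts, best first, with "confidence" (0 to 1); they miss things now and then, are a little off and sometimes report something else, mostly with a low value. They report only what shows in the picture. A call takes as long as a camera call. They do not tell look-alikes from the thing itself.
- manip.look_for(thing, camera): "uv" ([column, row] in pixels, amid what is visible of it).
- manip.silhouettes(thing, camera): "pixels" (420x560 bool, what is visible of it) and "uv" ([column, row] in pixels, amid what is visible of it).
The state is a dict: "time_s": time; "joint_pos": joint angles; "qvel": joint speeds; "effort": joint torques, N m; "tcp_pos": TCP position; "ee_rot": TCP orientation; "force": force on the tool from outside, world axes, zero at the start; "ft_torque": the same for the moment, N m; "opening": opening from 0.0 (shut) to 1.0 (fully open); "gripper_force": force on a finger pad.
Only numpy, scipy, OpenCV 4.12 (cv2) and the standard library are available. Lean on these libraries where they do the work, as an engineer would, in place of code of your own. Each camera call takes 0.05 s, during which the arm holds its last target. There are 200 camera calls.

## Task

Confirm the pick for this order on the push keys in front of the goods: gently press down the key in front of the cup, then the one in front of the funnel, then the one in front of the thick roll of tape, each well in; they stay down by themselves. Leave the key of the thin roll of tape up, and do not shift, knock over or pick up any of the goods.

Things in the scene. Friction and masses are not known exactly. Their poses are not given: they have to be found in the camera images.
- cup_key_top (a point): centre of the flat top of the push key in front of the cup: black, round, 36 mm across; 122 mm above the worktop when fully up (it may start up to 2 mm in), and moves down with the key; z up, x away from the robot towards the goods
- st_cup: unit of the cup, screwed to the worktop; all four look alike and may be turned a little. Grey box 60 x 64 mm, its top 100 mm above the worktop, with a 46 mm steel collar, 4 mm high, round the key; it stands on a plate 124 mm wide, 6 mm thick, from 37 mm before to 167 mm behind the key's axis. Origin on the worktop under the key; x towards the goods, z up
- key_cup (a joint): how far that key is pushed in, m: 0 = up, 0.016 = fully in. Stiff: it starts to move at about 3 N, 4.3 N take it 6 mm in and 6 N all the way, and it stays where it is left; down counts from 0.006. At its end it is hard: pushing a key or box with over 35 N is too rough
- goods_cup: open graduated plastic cup, 66 mm wide, 89 mm tall; loose, standing on its plate about 105 mm behind the axis of its key; origin at the centre of its underside, z up
- funnel_key_top (a point): centre of the flat top of the push key in front of the funnel: black, round, 36 mm across; 122 mm above the worktop when fully up (it may start up to 2 mm in), and moves down with the key; z up, x away from the robot towards the goods
- st_funnel: unit of the funnel, screwed to the worktop; all four look alike and may be turned a little. Grey box 60 x 64 mm, its top 100 mm above the worktop, with a 46 mm steel collar, 4 mm high, round the key; it stands on a plate 124 mm wide, 6 mm thick, from 37 mm before to 167 mm behind the key's axis. Origin on the worktop under the key; x towards the goods, z up
- key_funnel (a joint): how far that key is pushed in, m: 0 = up, 0.016 = fully in. Stiff: it starts to move at about 3 N, 4.3 N take it 6 mm in and 6 N all the way, and it stays where it is left; down counts from 0.006. At its end it is hard: pushing a key or box with over 35 N is too rough
- goods_funnel: funnel standing wide rim down, spout up, 120 mm wide, 114 mm tall; loose, standing on its plate about 105 mm behind the axis of its key; origin at the centre of its underside, z up
- thick_roll_key_top (a point): centre of the flat top of the push key in front of the thick roll: black, round, 36 mm across; 122 mm above the worktop when fully up (it may start up to 2 mm in), and moves down with the key; z up, x away from the robot towards the goods
- st_thick_roll: unit of the thick roll, screwed to the worktop; all four look alike and may be turned a little. Grey box 60 x 64 mm, its top 100 mm above the worktop, with a 46 mm steel collar, 4 mm high, round the key; it stands on a plate 124 mm wide, 6 mm thick, from 37 mm before to 167 mm behind the key's axis. Origin on the worktop under the key; x towards the goods, z up
- key_thick_roll (a joint): how far that key is pushed in, m: 0 = up, 0.016 = fully in. Stiff: it starts to move at about 3 N, 4.3 N take it 6 mm in and 6 N all the way, and it stays where it is left; down counts from 0.006. At its end it is hard: pushing a key or box with over 35 N is too rough
- goods_thick_roll: thick roll of packing tape lying flat, 92 mm wide, 48 mm tall; loose, standing on its plate about 105 mm behind the axis of its key; origin at the centre of its underside, z up
- thin_roll_key_top (a point): centre of the flat top of the push key in front of the thin roll (this key is to be left up): black, round, 36 mm across; 122 mm above the worktop when fully up (it may start up to 2 mm in), and moves down with the key; z up, x away from the robot towards the goods
- st_thin_roll: unit of the thin roll, screwed to the worktop; all four look alike and may be turned a little. Grey box 60 x 64 mm, its top 100 mm above the worktop, with a 46 mm steel collar, 4 mm high, round the key; it stands on a plate 124 mm wide, 6 mm thick, from 37 mm before to 167 mm behind the key's axis. Origin on the worktop under the key; x towards the goods, z up
- key_thin_roll (a joint): how far that key is pushed in, m: 0 = up, 0.016 = fully in. Stiff: it starts to move at about 3 N, 4.3 N take it 6 mm in and 6 N all the way, and it stays where it is left; down counts from 0.006. At its end it is hard: pushing a key or box with over 35 N is too rough
- goods_thin_roll: thin roll of masking tape lying flat, 100 mm wide, only 25 mm tall; loose, standing on its plate about 105 mm behind the axis of its key; origin at the centre of its underside, z up
There are look-alikes about, which are no part of the job. There is more than one size of the goods_cup; the one meant has the size given above.

How it is judged:
On the way, in this order (a step that is already met when the one before it is completed fails the run):
1. first, the key of the cup is down (value of joint key_cup above 0.006 m), for 0.1 s.
2. second, the key of the funnel is down (value of joint key_funnel above 0.006 m), for 0.1 s.
3. third, the key of the thick roll is down (value of joint key_thick_roll above 0.006 m), for 0.1 s.
At the end, for the whole second after the job is handed in: The keys of the cup, the funnel and the thick roll stand at least 6 mm in (of 16), pressed in that order; the key of the thin roll is less than 4 mm in; all goods stand within 10 mm of where they were, upright within 0.15 rad (value of joint each of key_cup, key_funnel, key_thick_roll above 0.006 m and value of joint key_thin_roll below 0.004 m and distance of each of goods_cup, goods_funnel, goods_thick_roll, goods_thin_roll from where it was at the start of the episode below 0.01 m and angle between each of goods_cup, goods_funnel, goods_thick_roll, goods_thin_roll's own z axis and vertical below 0.15 rad); the robot touches nothing.
It fails at once if the key of the thin roll is pressed (value of joint key_thin_roll above 0.004 m).
It fails at once if goods are shifted, tipped or lifted (not (distance of goods_cup from where it was at the start of the episode below 0.01 m) or not (angle between goods_cup's own z axis and vertical below 0.15 rad) or not (distance of goods_funnel from where it was at the start of the episode below 0.01 m) or not (angle between goods_funnel's own z axis and vertical below 0.15 rad) or not (distance of goods_thick_roll from where it was at the start of the episode below 0.01 m) or not (angle between goods_thick_roll's own z axis and vertical below 0.15 rad) or not (distance of goods_thin_roll from where it was at the start of the episode below 0.01 m) or not (angle between goods_thin_roll's own z axis and vertical below 0.15 rad)).
It fails at once if a key or its box is pushed harder than 35 N (contact force between any of the arm, the fingers and st_cup above 35 N or contact force between any of the arm, the fingers and st_funnel above 35 N or contact force between any of the arm, the fingers and st_thick_roll above 35 N or contact force between any of the arm, the fingers and st_thin_roll above 35 N).
It also fails if it takes over 46 s, if anything falls off the work surface, if the arm or the gripper's body presses on something with over 40 N, if the wrist force passes 120 N, or if a joint passes its speed limit or range.

## Working session

There is one attempt and no reset: what is moved stays moved. The work goes in short steps, Python scripts to look and compute and a tool call to move; the robot and the scene stay as the last step left them, time stands still between calls to the robot, and variables do not carry over. Pictures are saved under pics/ and viewed, at most 10 in all, crops included, and the job is handed in when it is done.

Besides the shell and the picture viewer there is one more tool, called after ">>>" as name(argument=value, ...) on one line, values as JSON. drive_tool: Moves the arm, as the interface text tells. Its arguments: {"type":"object","properties":{"slide":{"type":"array"},"turn":{"type":"array"},"hand":{"type":"array"},"newtons":{"type":"number"}},"required":["slide","turn","hand"]}

```bash
mkdir -p pics
python3 - <<'E'
from station import manip
import cv2,numpy as np
for c in("side","top"):
    im=manip.camera(c); cv2.imwrite(f"pics/{c}0.png",im[:,:,::-1])
    i=manip.camera_info(c); print(c,i["fx"],i["cx"],i["cy"],np.round(-np.array(i["R"]).T@i["t"],3),np.round(i["R"],2).tolist())
    for n in("cup_key_top","st_cup","goods_cup","goods_funnel","goods_thick_roll","goods_thin_roll"):
        print(n,[(np.round(d["uv"]).tolist(),round(d["confidence"],2)) for d in manip.look_for(n,c)])
s=manip.read_state();print(s["time_s"],s["tcp_pos"],np.round(s["ee_rot"],3).tolist(),s["opening"])
E
```

```text
side 391.3266152450733 281.7882615697031 208.12631093349913 [ 1.215 -0.51   0.484] [[0.71, 0.7, -0.01], [0.27, -0.29, -0.92], [-0.65, 0.65, -0.4]]
cup_key_top [([376.0, 245.0], 0.71), ([239.0, 238.0], 0.48)]
st_cup [([253.0, 292.0], 0.6)]
goods_cup [([279.0, 288.0], 0.95), ([294.0, 254.0], 0.63), ([344.0, 259.0], 0.63)]
goods_funnel [([215.0, 243.0], 0.82)]
goods_thick_roll [([300.0, 219.0], 0.56)]
goods_thin_roll [([373.0, 243.0], 0.81)]
top 423.0205629339968 277.1783164880018 214.20598625653562 [0.437 0.092 0.933] [[0.07, -1.0, -0.0], [-0.98, -0.07, -0.2], [0.2, 0.02, -0.98]]
cup_key_top [([361.0, 195.0], 0.56)]
st_cup [([353.0, 188.0], 0.88)]
goods_cup [([304.0, 182.0], 0.81), ([362.0, 153.0], 0.77), ([291.0, 124.0], 0.73)]
goods_funnel [([340.0, 260.0], 0.6)]
goods_thick_roll [([198.0, 239.0], 0.71)]
goods_thin_roll [([227.0, 142.0], 0.64)]
0.7 [ 0.26903839 -0.5917164   0.21469779] [[0.91, 0.414, 0.0], [0.414, -0.91, -0.0], [-0.0, 0.0, -1.0]] 0.997347626860822
```

View pics/side0.png

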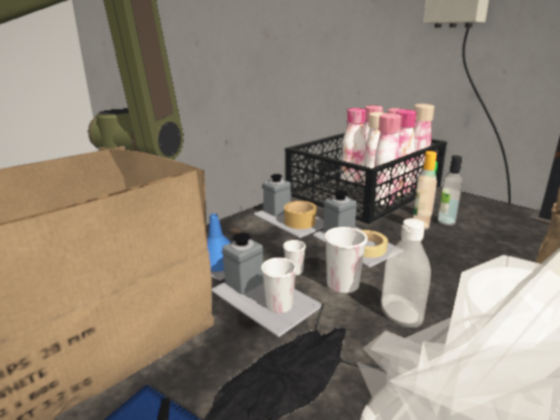

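View pics/top0.png

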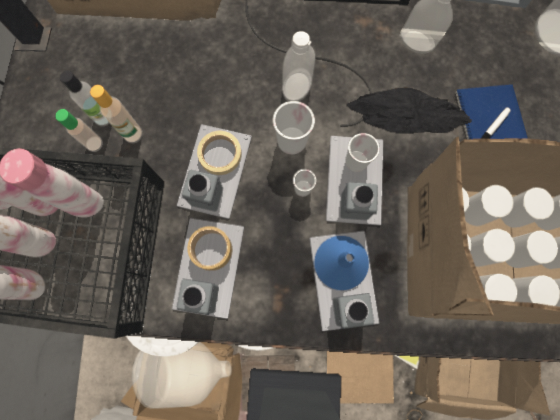

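The top view shows four keys: cup unit (365,195), funnel (357,311), thick roll (192,296) and thin roll (198,183). The thick roll, seen tall in the side view at (300,215), is the one nearer the robot. The loose cups at (294,130) and (304,181) are look-alikes that stand on no plate. The unit's cup is at (362,153).

```bash
cat > h.py <<'E'
from station import manip
import cv2,numpy as np
def P(c):
    i=manip.camera_info(c);K=np.array([[i["fx"],0,i["cx"]],[0,i["fy"],i["cy"]],[0,0,1.]]);return K,np.array(i["dist"]),np.array(i["R"]),np.array(i["t"])
def ray(c,uv,z):
    K,D,R,t=P(c);p=cv2.undistortPoints(np.array([[uv]],float),K,D)[0,0];d=R.T@[p[0],p[1],1];o=-R.T@t
    return o+d*(z-o[2])/d[2]
def proj(c,X):
    K,D,R,t=P(c);return cv2.projectPoints(np.array(X,float).reshape(-1,1,3),cv2.Rodrigues(R)[0],t,K,D)[0][:,0]
E
python3 - <<'E'
from h import *
im=cv2.imread("pics/top0.png");sd=cv2.imread("pics/side0.png")
g={"cup":(365,195),"funnel":(357,311),"thick":(192,296),"thin":(198,183)}
tiles=[]
for n,(u,v) in g.items():
    w=im[v-16:v+16,u-16:u+16].max(2); m=(w<50).astype(np.uint8)
    k,l,s,c=cv2.connectedComponentsWithStats(m); j=l[16,16]
    uv=c[j]+[u-16,v-16] if j else None
    X=ray("top",uv if j else (u,v),.118); 
    print(n,uv,s[j] ,X.round(3),proj("side",X).round(0))
    a=np.array([[np.cos(t)*.018+X[0],np.sin(t)*.018+X[1],.121] for t in np.linspace(0,6.28,40)])
    big=cv2.resize(im[v-30:v+30,u-30:u+30],None,fx=5,fy=5,interpolation=2)
    for p in proj("top",a): cv2.circle(big,tuple(int(q) for q in ((p-[u-30,v-30]+.5)*5)),1,(0,255,0),-1)
    U,V=proj("side",X)[0].astype(int);b2=cv2.resize(sd[V-30:V+30,U-30:U+30],None,fx=5/2.5*2.5/2,fy=2.5) if 0 else cv2.resize(sd[V-30:V+30,U-30:U+30],(200,200))
    for p in proj("side",a): cv2.circle(b2,tuple(int(q) for q in ((p-[U-30,V-30]+.5)*200/60)),1,(0,255,0),-1)
    tiles.append(np.vstack([cv2.resize(big,(200,200)),b2]))
cv2.imwrite("pics/t.png",np.hstack(tiles))
# heights of clutter: box top corners / crate corners in top, by trial z
for nm,uvt in {"box near-left top":(463,313),"box far-left top":(455,142),"crate near right":(137,335),"crate far right":(163,162)}.items():
    print(nm,[(z,ray("top",uvt,z).round(3)[:2].tolist(),proj("side",ray("top",uvt,z)).round(0).tolist()[0]) for z in (.1,.15,.2,.25,.3)])
E
```

```text
cup [363.98395722 194.1657754 ] [  8   8  15  15 187] [ 0.657 -0.065  0.118] [[242. 236.]]
funnel [357.83482143 310.83482143] [  9   8  17  17 224] [ 0.429 -0.061  0.118] [[182. 205.]]
thick [192.10714286 296.24553571] [  8   8  17  17 224] [0.434 0.255 0.118] [[276. 175.]]
thin [197.39285714 182.77040816] [  8   8  16  16 196] [0.658 0.269 0.118] [[341. 193.]]
box near-left top [(0.1, [0.436, -0.273], [98.0, 243.0]), (0.15, [0.436, -0.251], [104.0, 218.0]), (0.2, [0.436, -0.229], [110.0, 193.0]), (0.25, [0.436, -0.207], [116.0, 168.0]), (0.3, [0.436, -0.185], [122.0, 142.0])]
box far-left top [(0.1, [0.791, -0.261], [200.0, 318.0]), (0.15, [0.769, -0.24], [200.0, 279.0]), (0.2, [0.748, -0.219], [201.0, 241.0]), (0.25, [0.727, -0.198], [201.0, 204.0]), (0.3, [0.706, -0.177], [202.0, 167.0])]
crate near right [(0.1, [0.352, 0.359], [281.0, 168.0]), (0.15, [0.357, 0.343], [278.0, 154.0]), (0.2, [0.362, 0.327], [276.0, 140.0]), (0.25, [0.367, 0.311], [273.0, 124.0]), (0.3, [0.372, 0.294], [270.0, 108.0])]
crate far right [(0.1, [0.703, 0.35], [372.0, 195.0]), (0.15, [0.687, 0.334], [365.0, 177.0]), (0.2, [0.671, 0.319], [358.0, 159.0]), (0.25, [0.655, 0.303], [350.0, 140.0]), (0.3, [0.639, 0.288], [343.0, 120.0])]
```

View pics/t.png

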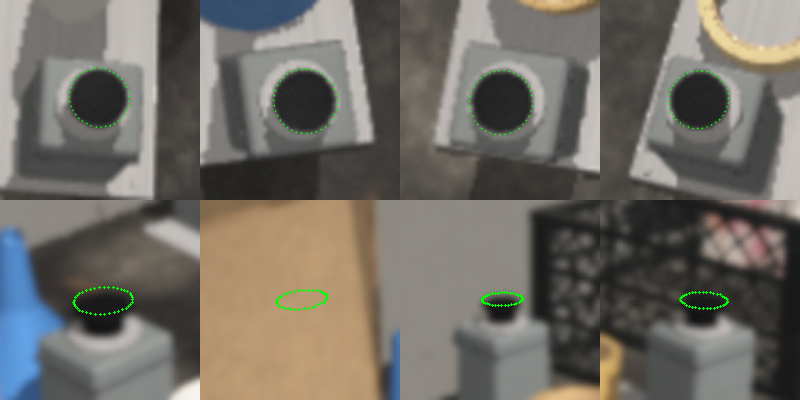

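The green rings sit on all four keys in both views, apart from the funnel key, which the box hides from the side camera. Keys in world x, y: cup (0.657, -0.065), funnel (0.429, -0.061), thick roll (0.434, 0.255). The box is about 0.29 m tall, so I rise first, with fingers shut and the gripper's long side turned along x.

>>> drive_tool(slide=[[0, 0, -2.4], [0, 0, -2.4], [0, 0, -2.4], [0, 0, -2.4], [0, 0, -2.4], [0, 0, -2.4], [0, 0, -2.4], [0, 0, -2.4], [0, 0, -2.4], [0, 0, -2.4]], turn=[-6.55, -6.55, -6.55, -6.55, -6.55, -6.55, -6.55, -6.55, -6.55, -6.55], hand=[0, 0, 0, 0, 0, 0, 0, 0, 0, 0], newtons=10)

```text
time_s: 1.53
tcp_pos: [0.269, -0.5915, 0.4559]
ee_rot: [[-0.005, 1.0, 0.0], [1.0, 0.005, -0.0], [-0.0, 0.0, -1.0]]
force: [0.9, 0.1, -0.7]
opening: 0.353
gripper_force: 0.0
```

>>> drive_tool(slide=[[2.6, 1.9, 0], [2.6, 1.9, 0], [2.6, 1.9, 0], [2.6, 1.9, 0], [2.6, 1.9, 0], [2.6, 1.9, 0], [2.6, 1.9, 0], [2.6, 1.9, 0], [2.6, 1.9, 0], [2.6, 1.9, 0]], turn=[0, 0, 0, 0, 0, 0, 0, 0, 0, 0], hand=[0, 0, 0, 0, 0, 0, 0, 0, 0, 0])

```text
time_s: 2.37
tcp_pos: [0.4599, -0.3304, 0.4549]
ee_rot: [[0.001, 1.0, 0.0], [1.0, -0.001, -0.0], [-0.0, 0.0, -1.0]]
force: [0.3, -0.4, -0.3]
opening: 0.002
gripper_force: 0.0
```

>>> drive_tool(slide=[[2.6, 1.9, 0], [2.6, 1.9, 0], [2.6, 1.9, 0], [2.6, 1.9, 0], [2.6, 1.9, 0], [2.6, 1.9, 0], [2.6, 1.9, 0], [2.6, 1.9, 0], [2.6, 1.9, 0], [2.6, 1.9, 0]], turn=[0, 0, 0, 0, 0, 0, 0, 0, 0, 0], hand=[0, 0, 0, 0, 0, 0, 0, 0, 0, 0])

```text
time_s: 3.2
tcp_pos: [0.6502, -0.0705, 0.4548]
ee_rot: [[0.001, 1.0, 0.0], [1.0, -0.001, -0.0], [-0.0, 0.0, -1.0]]
force: [0.4, 0.0, -0.2]
opening: 0.004
gripper_force: 0.0
```

>>> drive_tool(slide=[[0.5, 0.7, 2], [0, 0, 3.5], [0, 0, 3.5], [0, 0, 3.5], [0, 0, 3.5], [0, 0, 3.5], [0, 0, 3.5], [0, 0, 3], [0, 0, 2], [0, 0, 1]], turn=[0, 0, 0, 0, 0, 0, 0, 0, 0, 0], hand=[0, 0, 0, 0, 0, 0, 0, 0, 0, 0])

```text
time_s: 4.03
tcp_pos: [0.6543, -0.0666, 0.1601]
ee_rot: [[0.001, 1.0, -0.006], [1.0, -0.001, 0.001], [0.001, -0.006, -1.0]]
force: [-0.9, 0.2, 0.1]
opening: 0.006
gripper_force: 0.0
```

Run:
```python
from h import *
s=manip.read_state();print(s["time_s"],s["tcp_pos"],s["force"])
a=manip.camera("top");b=manip.camera("side")
o=np.hstack([cv2.resize(a[110:290,270:450],(400,400)),cv2.resize(b[150:300,170:320],(400,400))])
cv2.imwrite("pics/c1.png",o[:,:,::-1])
```

```text
4.0333 [ 0.65429749 -0.06661382  0.16013407] [-0.88884008  0.19150367  0.11899269]
```

View pics/c1.png

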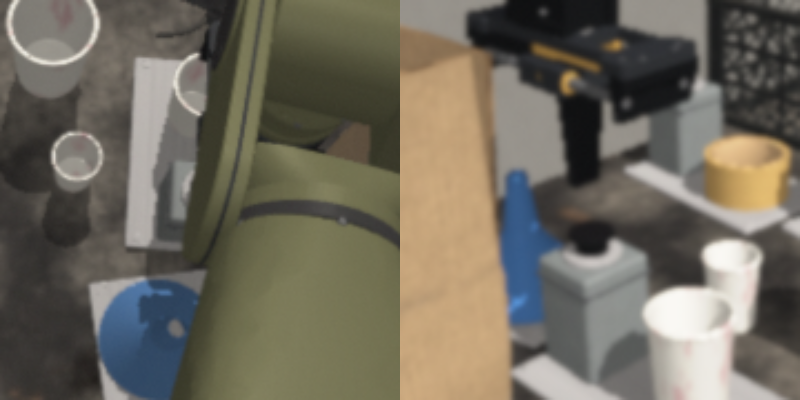

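The fingertip hangs over the cup key: tip at (582,183) and key at (590,235) in the side crop. Now I press gently.

>>> drive_tool(slide=[[0, 0.2, 1], [0, 0, 1], [0, 0, 0.7], [0, 0, 0.3], [0, 0, 0.3], [0, 0, 0.2], [0, 0, 0.2], [0, 0, 0.2], [0, 0, 0.2], [0, 0, 0]], turn=[0, 0, 0, 0, 0, 0, 0, 0, 0, 0], hand=[0, 0, 0, 0, 0, 0, 0, 0, 0, 0])

```text
time_s: 4.97
tcp_pos: [0.6583, -0.067, 0.1233]
ee_rot: [[0.001, 1.0, -0.0], [1.0, -0.001, 0.0], [0.0, -0.0, -1.0]]
force: [0.7, -0.2, 1.1]
opening: 0.007
gripper_force: 0.0
```

>>> drive_tool(slide=[[0.2, 0, 0.2], [0, 0, 0.2], [0, 0, 0.2], [0, 0, 0.2], [0, 0, 0.2], [0, 0, 0.2], [0, 0, 0]], turn=[0, 0, 0, 0, 0, 0, 0], hand=[0, 0, 0, 0, 0, 0, 0])

```text
time_s: 5.55
tcp_pos: [0.6588, -0.0648, 0.1116]
ee_rot: [[0.001, 1.0, 0.001], [1.0, -0.001, 0.0], [0.0, 0.001, -1.0]]
force: [-0.3, 1.7, 2.6]
opening: 0.001
gripper_force: 1.6
```

>>> drive_tool(slide=[[0, 0, 0.1], [0, 0, 0.1], [0, 0, 0], [0, 0, 0]], turn=[0, 0, 0, 0], hand=[0, 0, 0, 0])

```text
time_s: 5.88
tcp_pos: [0.6588, -0.0648, 0.1098]
ee_rot: [[0.001, 1.0, 0.001], [1.0, -0.001, 0.0], [0.0, 0.001, -1.0]]
force: [0.1, 2.4, 4.0]
opening: 0.005
gripper_force: 2.1
```

Run:
```python
from h import *
s=manip.read_state();print(s["time_s"],s["tcp_pos"],s["force"])
b=manip.camera("side")
cv2.imwrite("pics/c2.png",cv2.resize(b[190:290,190:290],(500,500),interpolation=2)[:,:,::-1])
```

```text
5.8833 [ 0.6587774  -0.06480728  0.10982099] [0.06643311 2.37856708 3.95035752]
```

View pics/c2.png

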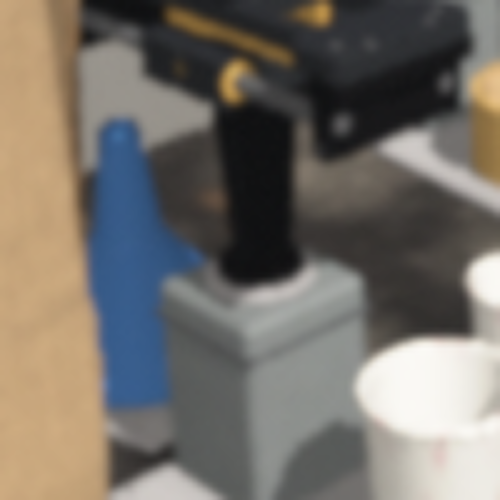

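>>> drive_tool(slide=[[0, 0, 0.1], [0, 0, 0.1], [0, 0, 0], [0, 0, 0]], turn=[0, 0, 0, 0], hand=[0, 0, 0, 0])

```text
time_s: 6.27
tcp_pos: [0.6588, -0.0648, 0.1079]
ee_rot: [[0.001, 1.0, 0.001], [1.0, -0.001, 0.0], [0.0, 0.001, -1.0]]
force: [0.1, 2.1, 5.0]
opening: 0.003
gripper_force: 2.3
```

The key is about 14 mm in at 5 N. Next is the funnel key.

>>> drive_tool(slide=[[0, 0, -2], [0, 0, -3.5], [0, 0, -3.5], [0.4, -3, 0], [0, -4, 0], [0, -4, 0], [0, -4, 0], [0, -4, 0], [0, -4, 0], [0, 0, 0]], turn=[0, 0, 0, 0, 0, 0, 0, 0, 0, 0], hand=[0, 0, 0, 0, 0, 0, 0, 0, 0, 0])

```text
time_s: 7.1
tcp_pos: [0.4215, -0.0605, 0.1945]
ee_rot: [[0.002, 1.0, -0.006], [1.0, -0.002, -0.001], [-0.001, -0.006, -1.0]]
force: [-0.0, -0.5, -0.9]
opening: 0.005
gripper_force: 0.0
```

Run:
```python
from h import *
s=manip.read_state();print(s["time_s"],s["tcp_pos"],s["force"])
b=manip.camera("side");a=manip.camera("top")
cv2.imwrite("pics/c3.png",np.hstack([cv2.resize(b[150:300,130:280],(400,400),interpolation=2),cv2.resize(a[160:340,270:450],(400,400))])[:,:,::-1])
```

```text
7.1 [ 0.42152944 -0.06046026  0.19446559] [-0.0172382  -0.45618549 -0.90294931]
```

View pics/c3.png

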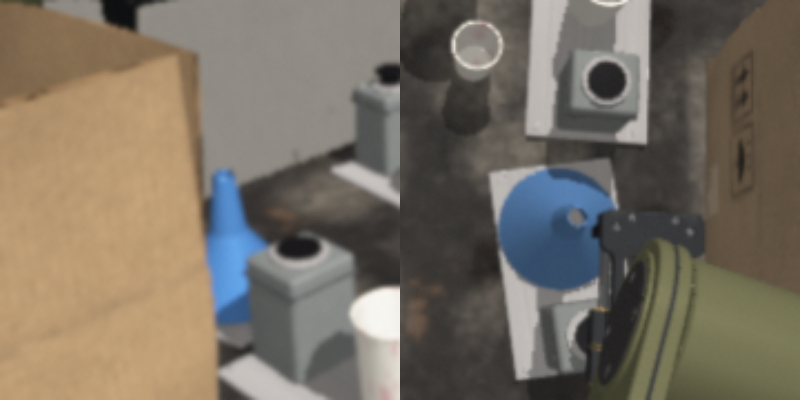

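The cup key is now flush with its collar (300,245), and the goods have not moved. I go down over the funnel key.

>>> drive_tool(slide=[[0, 0, 1], [0, 0, 2], [0, 0, 2], [0, 0, 1], [0, 0, 0.5], [0, 0, 0.3], [0, 0, 0], [0, 0, 0]], turn=[0, 0, 0, 0, 0, 0, 0, 0], hand=[0, 0, 0, 0, 0, 0, 0, 0])

```text
time_s: 7.87
tcp_pos: [0.4292, -0.061, 0.1303]
ee_rot: [[0.001, 1.0, 0.001], [1.0, -0.001, -0.0], [-0.0, 0.001, -1.0]]
force: [0.0, 1.0, -0.2]
opening: 0.004
gripper_force: 0.0
```

>>> drive_tool(slide=[[0, 0, 0.3], [0, 0, 0.3], [0, 0, 0.3], [0, 0, 0.2], [0, 0, 0.2], [0, 0, 0.2], [0, 0, 0.2], [0, 0, 0.2], [0, 0, 0.2], [0, 0, 0]], turn=[0, 0, 0, 0, 0, 0, 0, 0, 0, 0], hand=[0, 0, 0, 0, 0, 0, 0, 0, 0, 0])

```text
time_s: 8.7
tcp_pos: [0.429, -0.061, 0.1087]
ee_rot: [[0.001, 1.0, 0.001], [1.0, -0.001, -0.0], [-0.0, 0.001, -1.0]]
force: [2.5, -0.5, 3.0]
opening: 0.002
gripper_force: 1.4
```

>>> drive_tool(slide=[[0, 0, 0.1], [0, 0, 0], [0, 0, 0]], turn=[0, 0, 0], hand=[0, 0, 0])

```text
time_s: 8.95
tcp_pos: [0.429, -0.061, 0.1079]
ee_rot: [[0.001, 1.0, 0.001], [1.0, -0.001, -0.0], [-0.0, 0.001, -1.0]]
force: [2.0, -1.1, 4.3]
opening: 0.001
gripper_force: 2.0
```

>>> drive_tool(slide=[[0, 0, -2], [0, 0, -3.5], [0, 0, -3.5], [3, 0.5, 0], [4, 0, 0], [4, 0, 0], [4, 0, 0], [4, 0, 0], [4, 0, 0], [4, 0, 0]], turn=[0, 0, 0, 0, 0, 0, 0, 0, 0, 0], hand=[0, 0, 0, 0, 0, 0, 0, 0, 0, 0])

```text
time_s: 9.78
tcp_pos: [0.4321, 0.2108, 0.1962]
ee_rot: [[0.001, 1.0, -0.003], [1.0, -0.001, -0.001], [-0.001, -0.003, -1.0]]
force: [1.1, -0.6, 0.5]
opening: 0.005
gripper_force: 0.0
```

>>> drive_tool(slide=[[3, 0, 0], [1.6, 0, 0], [0, 0, 0], [0, 0, 0], [0, 0, 0]], turn=[0, 0, 0, 0, 0], hand=[0, 0, 0, 0, 0])

```text
time_s: 10.2
tcp_pos: [0.4331, 0.2543, 0.1966]
ee_rot: [[0.001, 1.0, -0.002], [1.0, -0.001, -0.001], [-0.001, -0.002, -1.0]]
force: [-1.1, -0.0, 0.6]
opening: 0.003
gripper_force: 0.0
```

Run:
```python
from h import *
s=manip.read_state();print(s["time_s"],s["tcp_pos"],s["force"])
b=manip.camera("side");a=manip.camera("top")
cv2.imwrite("pics/c4.png",np.hstack([cv2.resize(b[110:260,200:350],(400,400),interpolation=2),cv2.resize(a[130:340,150:420],(400,311))[:,:,:] if 0 else cv2.resize(a[110:350,160:400],(400,400))])[:,:,::-1])
```

```text
10.2 [0.43307763 0.25425657 0.19657531] [-1.10228258 -0.00891186  0.55245427]
```

View pics/c4.png

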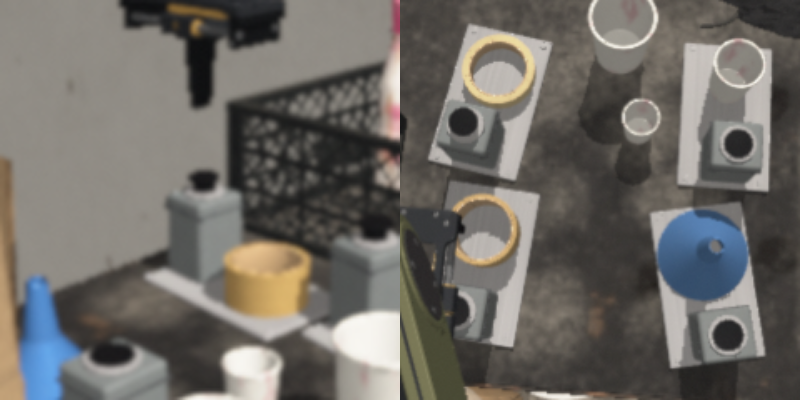

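The cup and funnel keys are down, centred in their collars in the top crop at (738,143) and (727,335). The finger is over the thick roll's key, at (203,180) in the side crop. I descend.

>>> drive_tool(slide=[[0, 0, 1], [0, 0, 2], [0, 0, 2], [0, 0, 1], [0, 0, 0.5], [0, 0, 0.3], [0, 0, 0], [0, 0, 0]], turn=[0, 0, 0, 0, 0, 0, 0, 0], hand=[0, 0, 0, 0, 0, 0, 0, 0])

```text
time_s: 10.97
tcp_pos: [0.4343, 0.2553, 0.1305]
ee_rot: [[0.001, 1.0, 0.001], [1.0, -0.001, 0.001], [0.001, 0.001, -1.0]]
force: [0.7, -0.8, 1.8]
opening: 0.006
gripper_force: 0.0
```

>>> drive_tool(slide=[[0, 0, 0.3], [0, 0, 0.3], [0, 0, 0.3], [0, 0, 0.2], [0, 0, 0.2], [0, 0, 0.2], [0, 0, 0.2], [0, 0, 0.2], [0, 0, 0.2], [0, 0, 0]], turn=[0, 0, 0, 0, 0, 0, 0, 0, 0, 0], hand=[0, 0, 0, 0, 0, 0, 0, 0, 0, 0])

```text
time_s: 11.8
tcp_pos: [0.4341, 0.2554, 0.1087]
ee_rot: [[0.001, 1.0, 0.001], [1.0, -0.001, 0.001], [0.001, 0.001, -1.0]]
force: [1.3, 1.0, 3.4]
opening: 0.007
gripper_force: 1.4
```

>>> drive_tool(slide=[[0, 0, 0.1], [0, 0, 0], [0, 0, 0], [0, 0, -2], [0, 0, -3], [0, 0, -3], [0, 0, -3], [0, 0, 0], [0, 0, 0], [0, 0, 0]], turn=[0, 0, 0, 0, 0, 0, 0, 0, 0, 0], hand=[0, 0, 0, 0, 0, 0, 0, 0, 0, 0])

```text
time_s: 12.63
tcp_pos: [0.4329, 0.2548, 0.2161]
ee_rot: [[0.001, 1.0, -0.002], [1.0, -0.001, -0.001], [-0.001, -0.002, -1.0]]
force: [-0.6, 1.0, -0.4]
opening: 0.006
gripper_force: 0.0
```

Run:
```python
from h import *
s=manip.read_state();print(s["time_s"],s["tcp_pos"],s["force"])
b=manip.camera("side")
cv2.imwrite("pics/c5.png",cv2.resize(b[110:310,170:420],(750,600),interpolation=2)[:,:,::-1])
```

```text
12.6333 [0.43288027 0.25477482 0.21606579] [-0.64944983  0.96590004 -0.39038418]
```

View pics/c5.png

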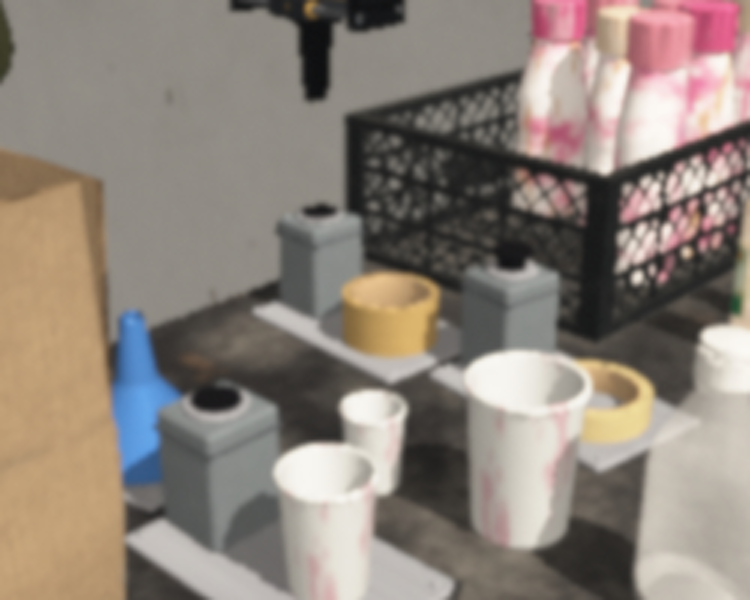

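The cup key (215,397) and the thick roll's key (320,210) are down. The thin roll's key (512,255) is still up, the goods stand and the arm is clear.

```bash
python3 -c "
from station import manip
print(manip.sign_off())"
```

```text
the job is handed in; nothing more can be done
None
```

I pressed the cup, funnel and thick-roll keys in that order, each about 14 mm in by the tool height at no more than about 5 N (after-press pictures show them down); the thin-roll key is up, the goods look unmoved, and the job is handed in, with no verdict returned.

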